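# Clamp the re-glued knife block with the one-hand bench clamp

## Task

The small wooden knife block standing in the bench clamp has just been re-glued. Hang the loose U-shaped wooden pad over the clamp's top bar, legs down, in the gap between the clamp's jaw and the block, and let go of it; then pump the clamp's trigger against its handle (never pushing the jaw or its rod by hand) until the jaw has pushed pad and block tight against the end plate and the jaw's sprung face is pressed in to roughly half of its 14 mm travel (3 to 11 mm), never to its stop. Finish while still holding the trigger squeezed, so that the pressure stays on, and leave the other things on the worktop where they are.

Things in the scene. Friction and masses are not known exactly. Their poses are not given: they have to be found in the camera images.
- clamp: Bench clamp fixed to the worktop, grey metal on a wooden base plate (90 along x, 310 along y, 10 thick). Origin: centre of the base's underside. Its y axis is the pushing direction: from -y to +y come the trigger housing with handle (y -142 to -61, 32 wide, 102 high), the jaw on its push rod, the knife block, the fixed end plate. Jaw, block and end plate are at most 70 high.
- bar_mid (a point): Point on top of the clamp's round steel bar (12 in diameter, along clamp y at x 0, from clamp y -65 to +140, its top 88 above the worktop), at clamp y +5; axes as the clamp's.
- handle_back (a point): Middle of the back face (the side away from the trigger) of the fixed upright handle, 134 above the worktop, at clamp y -138; axes as the clamp's. The handle is 26 wide in x, 16 thick in y, stands free above the housing (102 high) and ends 150 high.
- jaw_face (a point): Centre of the jaw's sprung rubber-lined face that presses on the pad, 45 above the worktop; the jaw is 66 wide in x and reaches from 20 to 68 high; it faces clamp +y.
- trigger_mid (a point): Centre of the trigger's grip, a black horizontal bar 14 in diameter and 30 long (along clamp x), 131 to 135 above the worktop, in front (clamp +y) of the handle. At rest the distance from the handle's back face to the grip's far side is 53, fully squeezed 33. The grip swings on a pivot 40 below it, at clamp y -95; nothing else there is higher than 102.
- trigger: The trigger with its black grip bar (origin at its pivot, 94 above the worktop).
- lever (a joint): Trigger angle: 0 released (spring return, 1 to 2 N at the grip), 0.5 fully squeezed (grip moved 20 toward the handle). Squeezing drives a pawl that pushes the toothed rod forward 0.9 times the grip's travel; tooth pitch 5.5, so up to 5.5 of each stroke are idle and a full stroke gives about 11 to 17. On release the pawl slips back over the teeth, the rod stays.
- ram (a joint): Advance of the push rod with the jaw along clamp +y (m), 0 fully back, 0.1 fully out; starts between 0 and 0.02. Friction of about 2 N keeps it where it is.
- jaw: The jaw with its sprung face and its toothed push rod (origin: the clamp's origin shifted by the advance). To be moved only by the trigger.
- end_face (a point): Centre of the fixed end plate's rubber face, 45 above the worktop, at clamp y +123; it faces clamp -y. The knife block is tight against it when its origin is 30 short of it along clamp y.
- knife_block: Small light-wood knife block with four dark slots on top, 76 along x, 60 along y, 58 high, 0.2 kg, loose on the clamp's base plate (10 high) between jaw and end plate, 11 to 21 short of the end plate. Origin: centre of its underside.
- pad: Loose dark-wood U-shaped pad with cork-lined legs, 76 wide (its x), 24 thick (its y), 95 high, 0.16 kg; starts standing upright on its two legs on the worktop. Origin: centre of its underside, z up. Legs 26 wide and 60 high with a notch 24 wide between them, open at the bottom; above the notch a solid bridge with a grip tab 40 wide (x), 24 thick, from 75 to 95 high.
- pad_notch (a point): Top of the pad's notch, 60 above its underside, on the centre line; lies on top of the bar when the pad hangs.
- pad_grip (a point): Middle of the pad's grip tab, 88 above its underside; gripped across the 24 mm thickness.
- mug_2: white mug, bystander
- lemon_1: lemon, bystander
- tin_1: food tin 75 wide, 58 high, bystander
- jar_2: screw-top jar 65 wide, 100 high, bystander
- peeler_1: peeler with dark handle, bystander
- garlic_1: garlic bulb, bystander
- cushion (a joint): How far the jaw's sprung face is pressed in (m): 0 relaxed, 0.014 at its stop; spring 1.5 N per mm, so it shows the force on the pad. Sliding the loose block along can already press it in by a few mm. A newton on the trigger's grip gives about one at the jaw, less 2 to 4 N for rod friction and return spring; closing the fingers with 10 N usually presses the face in 5 to 9 mm.
Not all that is in view belongs to the job. What is meant by the pad is not purple, and is the smaller of those in its own colour. Leave any turquoise look-alike of the knife_block alone.

How it is judged:
On the way, in this order (a step that is already met when the one before it is completed fails the run):
1. the pad hangs over the bar between jaw and knife block, let go of (x of pad_notch in the frame of bar_mid between -0.01 and 0.01 m and z of pad_notch in the frame of bar_mid between -0.004 and 0.006 m and angle between pad's own z axis and vertical below 0.3 rad and angle between the y axis of pad and the y axis of clamp, either way round below 0.35 rad and contact force between the fingers and pad below 0.1 N and y of pad in the frame of jaw_face above 0.01 m and y of pad in the frame of knife_block below -0.04 m), for 0.3 s.
2. the jaw presses the pad against the knife block (contact force between jaw and pad above 1 N and contact force between pad and knife_block above 1 N), for 0.1 s.
At the end, for the whole second after the job is handed in: Pad hung on the bar (6 mm in height, 10 mm sideways), not touched by the fingers; jaw presses pad and upright block (over 2.5 N); block within 2.5 mm of the end plate; jaw's sprung face pressed in 3 to 11 mm; fingers still press the trigger with over 3 N (x of pad_notch in the frame of bar_mid between -0.01 and 0.01 m and z of pad_notch in the frame of bar_mid between -0.004 and 0.006 m and angle between pad's own z axis and vertical below 0.3 rad and angle between the y axis of pad and the y axis of clamp, either way round below 0.35 rad and contact force between the fingers and pad below 0.1 N and contact force between jaw and pad above 2.5 N and contact force between pad and knife_block above 2.5 N and contact force between the fingers and trigger above 3 N and angle between knife_block's own z axis and vertical below 0.15 rad and z of knife_block in the frame of clamp below 0.018 m and velocity of joint ram below 0.005 m/s and value of joint cushion between 0.003 and 0.011 m and y of knife_block in the frame of end_face above -0.0325 m); the arm keeps its last pose, push and grip.
It fails at once if the jaw's sprung face is driven to its stop (over 12.5 mm): the block is crushed (value of joint cushion above 0.0125 m).
It fails at once if the robot pushes the jaw or its rod directly (over 3 N) (contact force between any of the fingers, the arm and jaw above 3 N).
It fails at once if the knife block is tipped (angle between knife_block's own z axis and vertical above 0.4 rad).
It fails at once if a bystander is moved more than 30 mm (distance of any of mug_2, lemon_1, tin_1, jar_2, peeler_1, garlic_1 from where it was at the start of the episode above 0.03 m).
It also fails if it takes over 72 s, if anything falls off the work surface, if the arm or the gripper's body presses on something with over 40 N, if the wrist force passes 120 N, or if a joint passes its speed limit or range.

## Robot

A 7-joint arm with a two-finger parallel gripper is mounted at the origin on a cart in front of the work surface, level with it; the furniture and walls round the work are solid. World frame = base frame: x ahead of the robot, y to its left, z up, the work surface at z = 0. Lengths are in m, angles in rad, forces in N, time in s.
With the tool pointing down it reaches from about 0.425 to 0.875 m from the base axis. Payload 8.4 kg.
Tool frame: the origin (TCP) lies midway between the tips of the shut fingers; the grasp point (between the pads) lies 19 mm behind it; z points along the fingers, y is the line along which they close (so a half turn about z gives the same grasp; the last joint's range is limited). The gripper opens to 87 mm and grips with 3 to 60 N. Pads are 19 mm wide; open, the fingers measure 117 mm over their backs; the gripper's body (75 mm by 190 mm) begins 51 mm behind the grasp point.
Start: joints at [1.195, 0.333, 0.04, 1.465, -0.013, 1.343, -0.059], TCP at [0.178, -0.625, 0.223] pointing down, gripper open.
Joint ranges: [-2.58, 2.58], [-0.38, 2.09], [-1.3, 1.39], [0.25, 2.4], [-1.5, 4.64], [0.08, 2.09], [-2.65, 2.65]. Speed limits (rad/s): [2.22, 2.22, 2.79, 2.79, 3.14, 3.14, 3.14].

## Interface

Orientations are given as a unit quaternion [w, x, y, z].
In Python, from workcell import sense, eyes, env gives the robot as it stands.
- The arm moves only by the tool step_arm, never from a script. Its argument "series" is a list of rows, each an object with "travel": the shift along the tool's x, y, z in m, a list of three; "turn": the turn, a rotation vector about the tool's x, y, z in degrees, a list of three; "grip": the finger opening in m, from 0 to 0.087. In form: [{"travel": [x, y, z], "turn": [rx, ry, rz], "grip": grip}, ...]. A call has 1 to 8 rows; each row is the pose to reach, as a shift and turn from the pose commanded when the call began, along the tool's axes at that moment; what a row does not reach only later rows make up. A row lasts 1/10 s, in which the tool goes at most 50 mm and 8.59 degrees, less where a joint would pass 70% of its speed; a pose out of reach is approached as far as the arm can. A call with a gripper value outside its range is refused whole. The fingers move at their own pace and stop on an object; "squeeze" is the grip in N (left out, the last holds). Time passes only in rows, so rows that repeat a pose let the fingers close. It gives the time, the measured TCP pose, the force, the opening and the grip force at its end, in the units of the state.
- sense(): the state, without advancing time (a new reading comes with each control period).
- eyes.read_camera(name): name is "scene" or "side" or "wrist"; returns a dict with "frame" (480x640x3 uint8, red, green, blue), "fovy" (degrees; the focal length in pixels is half the picture's height over the tangent of half this angle, whatever the lens; pixels are square), "cx", "cy" (the principal point, pixels), "distortion" ([k1, k2, p1, p2, k3] as OpenCV has them; the pictures are not rectified), "R" (3x3) and "t" (3): a world point X has camera coordinates R X + t; the wrist camera has in their place "hand_eye" (4x4, takes a point from camera to tool coordinates, whose origin is the TCP and whose axes are the flange's). Camera axes: x right, y down, z forward; pixel columns grow to the right and rows downward; lengths in m; the calibration is good to about 2 mm. A picture is of the moment at which its call begins: read the wrist's pose just before it. There is no depth.
- env.sign_off(): hands the job in; it is judged then, once.
The state is a dict: "t": time; "qpos": joint angles; "qvel": joint speeds; "effort": joint torques, N m; "position": TCP position; "tool_rot": TCP orientation; "force": force on the tool from outside, world axes, zero at the start; "moment": the same for the moment, N m; "opening": finger opening in m; "grasp_force": force on a finger pad.
Only numpy, scipy, OpenCV 4.12 (cv2) and the standard library are available. Lean on these libraries where they do the work, as an engineer would, in place of code of your own. Each camera call takes 0.05 s, during which the arm holds its last target. There are 200 camera calls.

## Working session

There is one attempt and no reset: what is moved stays moved. The work goes in short steps, Python scripts to look and compute and a tool call to move; the robot and the scene stay as the last step left them, time stands still between calls to the robot, and variables do not carry over. Pictures are saved under pics/ and viewed, at most 10 in all, crops included, and the job is handed in when it is done.

Besides the shell and the picture viewer there is one more tool, called by a JSON object that holds its "fn" and its "kwargs", one argument or row to a line. step_arm: Moves the arm, as the interface text tells. Its arguments: {"type":"object","properties":{"series":{"type":"array","items":{"type":"object","properties":{"travel":{"type":"array","items":{"type":"number"}},"turn":{"type":"array","items":{"type":"number"}},"grip":{"type":"number"}}}},"squeeze":{"type":"number"}},"required":["series"]}

```bash
mkdir -p pics; ls; python3 - <<'E'
from workcell import sense, eyes, env
import cv2, numpy as np, pickle
s=sense(); print({k:np.round(v,3).tolist() for k,v in s.items()})
d={}
for n in ("scene","side"):
    c=eyes.read_camera(n); d[n]=c
    cv2.imwrite(f"pics/{n}0.png",c["frame"][:,:,::-1])
    print(n,c["fovy"],c["cx"],c["cy"],c["distortion"],"C=",np.round(-np.array(c["R"]).T@np.array(c["t"]),3),np.round(c["R"],2).tolist())
pickle.dump(d,open("c0.pkl","wb"))
E
```

```text
pics
{'t': 0.0, 'qpos': [1.195, 0.334, 0.04, 1.466, -0.013, 1.343, -0.058], 'qvel': [-0.0, 0.0, -0.0, -0.001, -0.001, 0.001, 0.0], 'effort': [-0.0, -65.635, 1.335, -40.381, -0.06, 0.045, 0.0], 'position': [0.177, -0.625, 0.222], 'tool_rot': [-0.001, 0.99, 0.138, -0.0], 'force': [-0.236, 0.475, -0.49], 'moment': [-0.008, -0.016, 0.001], 'grasp_force': 0.0, 'opening': 0.087}
scene 46.38109231119414 318.01942043727206 245.6420142709393 [-0.18164471  0.          0.          0.          0.        ] C= [-0.107  0.77   1.236] [[-0.78, -0.62, -0.02], [-0.47, 0.6, -0.65], [0.42, -0.5, -0.76]]
side 54.05501604280766 320.9979801243273 235.6373683566506 [0.04168058 0.         0.         0.         0.        ] C= [ 0.364 -0.937  0.862] [[0.98, -0.18, -0.02], [-0.13, -0.61, -0.78], [0.13, 0.77, -0.62]]
```

View pics/scene0.png

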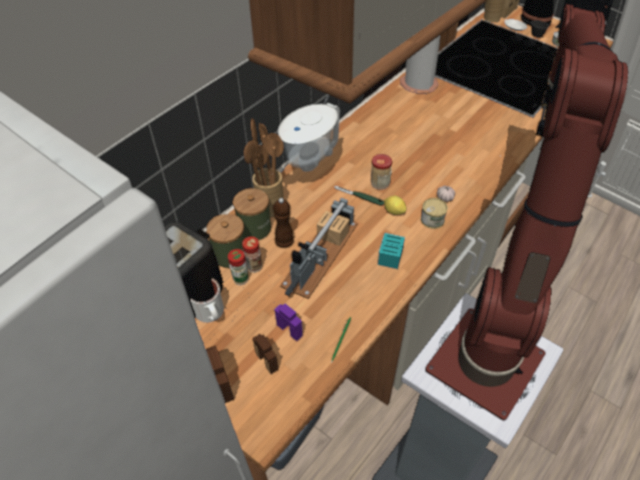

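View pics/side0.png

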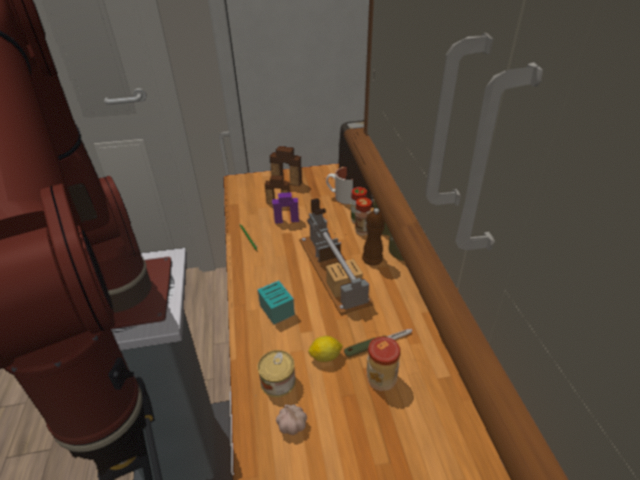

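The scene view shows the brown small pad at (265,352), a purple one at (288,320), a larger brown one at (220,372), and the clamp from the trigger end (300,275) to the end plate (345,210). In the side view the pad is at (277,187) and the clamp runs from (318,210) to (353,292). I'll zoom in on both.

```bash
cat > h.py <<'E'
import cv2, numpy as np, pickle
from scipy.spatial.transform import Rotation as Ro
def K(c):
    f=240/np.tan(np.radians(c["fovy"])/2); return np.array([[f,0,c["cx"]],[0,f,c["cy"]],[0,0,1.]])
def RT(c,s=None):
    if s is None: return np.array(c["R"]),np.array(c["t"])
    q=np.array(s["tool_rot"]); T=np.eye(4); T[:3,:3]=Ro.from_quat(q[[1,2,3,0]]).as_matrix(); T[:3,3]=s["position"]
    M=np.linalg.inv(T@np.array(c["hand_eye"])); return M[:3,:3],M[:3,3]
def ray(c,uv,s=None):
    R,t=RT(c,s); p=cv2.undistortPoints(np.array([[uv]],float),K(c),np.array(c["distortion"])).ravel()
    return -R.T@t, R.T@np.array([p[0],p[1],1])
def onz(c,uv,z,s=None):
    o,d=ray(c,uv,s); return o+d*(z-o[2])/d[2]
def proj(c,X,s=None):
    R,t=RT(c,s); return cv2.projectPoints(np.atleast_2d(np.array(X,float)),cv2.Rodrigues(R)[0],t,K(c),np.array(c["distortion"]))[0][:,0]
def tri(o1,d1,o2,d2):
    A=np.stack([d1,-d2],1); k=np.linalg.lstsq(A,o2-o1,rcond=None)[0]
    a=o1+d1*k[0]; b=o2+d2*k[1]; return (a+b)/2,np.linalg.norm(a-b)
E
python3 - <<'E'
from h import *
d=pickle.load(open("c0.pkl","rb"))
a=d["scene"]["frame"][195:385,220:360]; b=d["side"]["frame"][140:330,250:376]
im=cv2.resize(np.hstack([a,b]),None,fx=3,fy=3,interpolation=cv2.INTER_CUBIC)
cv2.imwrite("pics/zoom.png",im[:,:,::-1]); print(im.shape)
E
```

```text
(570, 798, 3)
```

View pics/zoom.png

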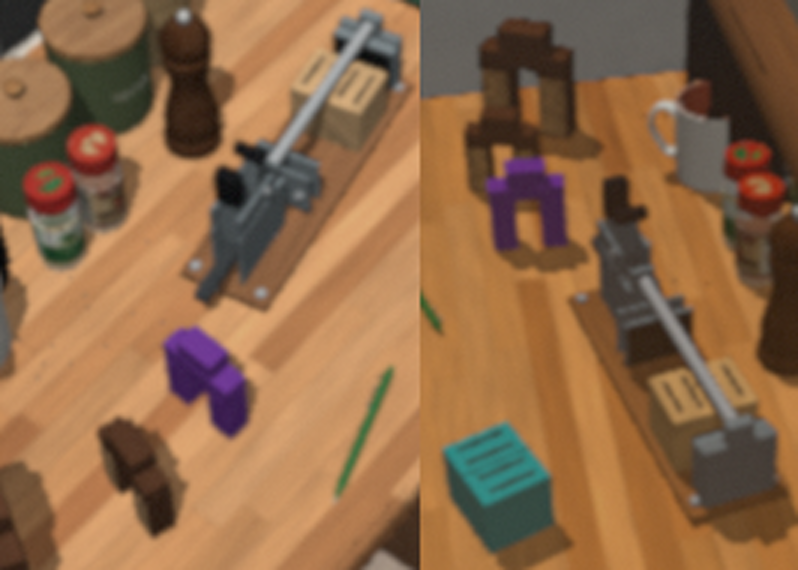

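Zoomed: the clamp base corners are visible at scene (281,286), (308,298), (357,223) and at side (301,239), (342,314), (376,303). The bar and pad tab are clear in both views.

```bash
python3 - <<'E'
from h import *
d=pickle.load(open("c0.pkl","rb")); S,D=d["scene"],d["side"]
sc=lambda x,y:(220+x/3-.33,195+y/3-.33); sd=lambda x,y:(250+(x-420)/3-.33,140+y/3-.33)
P=lambda n,v:print(n,np.round(v,3))
P("A sc corner -y,wall",onz(S,sc(182,273),.01));P("B sc corner -y,front",onz(S,sc(265,310),.01));P("C sc corner +y front",onz(S,sc(411,86),.01))
P("B sd",onz(D,sd(571,297),.01));P("C sd",onz(D,sd(695,523),.01));P("D sd",onz(D,sd(796,490),.01))
for a,b in (((275,165),(368,30)),): P("bar sc",[onz(S,sc(*a),.082),onz(S,sc(*b),.082)])
P("bar sd",[onz(D,sd(645,280),.082),onz(D,sd(737,420),.082)])
# colour centroid of purple & brown pad
for n,c,roi in (("scene",S,(250,325,282,378)),("side",D,(263,178,291,204))):
    x0,y0,x1,y1=roi; f=c["frame"][y0:y1,x0:x1].astype(int); v=f.max(2)
    print(n); m=((v<115)).astype(np.uint8)
    k,l,st,ce=cv2.connectedComponentsWithStats(m); i=1+np.argmax(st[1:,4]); print(st[i]+[x0,y0,0,0,0],ce[i]+[x0,y0])
P("pad sc top corners@.095",[onz(S,sc(*p),.095) for p in ((120,418),(158,450),(139,465),(100,430))])
P("pad sd tab mid",onz(D,sd(505,114),.095))
P("tri tab",tri(*ray(S,sc(131,440)),*ray(D,sd(505,115)))[0])
E
```

```text
A sc corner -y,wall [0.556 0.137 0.01 ]
B sc corner -y,front [0.471 0.123 0.01 ]
C sc corner +y front [ 0.528 -0.177  0.01 ]
B sd [0.478 0.119 0.01 ]
C sd [ 0.534 -0.187  0.01 ]
D sd [ 0.622 -0.168  0.01 ]
bar sc [[ 0.531  0.032  0.082]
 [ 0.567 -0.156  0.082]]
bar sd [[ 0.536  0.04   0.082]
 [ 0.575 -0.151  0.082]]
scene
[253 335  26  39 574] [266.2630662  352.27526132]
side
[265 178  26  26 514] [277.5        190.16342412]
pad sc top corners@.095 [[0.455 0.32  0.095]
 [0.412 0.323 0.095]
 [0.415 0.342 0.095]
 [0.46  0.338 0.095]]
pad sd tab mid [0.443 0.326 0.095]
tri tab [0.44  0.328 0.091]
```

{"fn": "step_arm", "kwargs": {
  "series": [
    {"travel":[0.246,-0.102,-0.05]},
    {"travel":[0.246,-0.102,-0.05]},
    {"travel":[0.246,-0.102,-0.05]},
    {"travel":[0.246,-0.102,-0.05]},
    {"travel":[0.246,-0.102,-0.05]},
    {"travel":[0.455,-0.256,-0.08]},
    {"travel":[0.455,-0.256,-0.08]},
    {"travel":[0.455,-0.256,-0.08]}
  ]
}}

```text
$.series[0]: bad value
```

{"fn": "step_arm", "kwargs": {
  "series": [
    {"travel":[0.246,-0.102,-0.05],"turn":[0,0,0],"grip":0.087},
    {"travel":[0.246,-0.102,-0.05],"turn":[0,0,0],"grip":0.087},
    {"travel":[0.246,-0.102,-0.05],"turn":[0,0,0],"grip":0.087},
    {"travel":[0.246,-0.102,-0.05],"turn":[0,0,0],"grip":0.087},
    {"travel":[0.246,-0.102,-0.05],"turn":[0,0,0],"grip":0.087},
    {"travel":[0.455,-0.256,-0.08],"turn":[0,0,0],"grip":0.087},
    {"travel":[0.455,-0.256,-0.08],"turn":[0,0,0],"grip":0.087},
    {"travel":[0.455,-0.256,-0.08],"turn":[0,0,0],"grip":0.087}
  ]
}}

```text
t: 0.9
position: [0.4643, -0.3548, 0.2867]
tool_rot: [-0.0, 0.99, 0.138, -0.0]
force: [0.0, 0.1, -0.2]
opening: 0.0866
grasp_force: 0.0
```

```bash
cat > go.py <<'E'
# usage: go.py x y z [yaw of tool y, deg]: prints travel and turn from the present pose (tool pointing down)
import sys; from h import *; from workcell import sense
def main(a):
    s=sense(); q=np.array(s["tool_rot"]); R=Ro.from_quat(q[[1,2,3,0]])
    print("pos",np.round(s["position"],4),"tool y yaw",np.round(np.degrees(np.arctan2(*R.as_matrix()[[1,0],1])),1),"F",np.round(s["force"],1),"t",round(s["t"],2))
    if len(a)>2: print("travel",np.round(R.inv().apply(np.array(a[:3])-s["position"]),4))
    if len(a)>3:
        w=np.radians(a[3]); ey=np.array([np.cos(w),np.sin(w),0]); ez=np.array([0,0,-1.]); T=Ro.from_matrix(np.stack([np.cross(ey,ez),ey,ez],1))
        print("turn",np.round(np.degrees((R.inv()*T).as_rotvec()),2))
main([float(v) for v in sys.argv[1:]])
E
python3 go.py 0.54 0.0 0.32 -79
```

```text
pos [ 0.4643 -0.3548  0.2867] tool y yaw -74.1 F [ 0.   0.1 -0.2] t 0.9
travel [ 0.1697 -0.3206 -0.0332]
turn [-0.01  0.02  4.86]
```

{"fn": "step_arm", "kwargs": {
  "series": [
    {"travel":[0.17,-0.32,-0.033],"turn":[0,0,5],"grip":0.087},
    {"travel":[0.17,-0.32,-0.033],"turn":[0,0,5],"grip":0.087},
    {"travel":[0.17,-0.32,-0.033],"turn":[0,0,5],"grip":0.087},
    {"travel":[0.17,-0.32,-0.033],"turn":[0,0,5],"grip":0.087},
    {"travel":[0.17,-0.32,-0.033],"turn":[0,0,5],"grip":0.087},
    {"travel":[0.17,-0.32,-0.033],"turn":[0,0,5],"grip":0.087},
    {"travel":[0.17,-0.32,-0.033],"turn":[0,0,5],"grip":0.087},
    {"travel":[0.17,-0.32,-0.033],"turn":[0,0,5],"grip":0.087}
  ]
}}

```text
t: 1.7
position: [0.5397, 0.0043, 0.3202]
tool_rot: [-0.001, 0.995, 0.098, 0.0]
force: [-0.4, -0.3, 0.4]
opening: 0.0871
grasp_force: 0.0
```

```bash
cat > shot.py <<'E'
import sys; from h import *; from workcell import sense, eyes
s=sense(); c=eyes.read_camera("wrist"); pickle.dump((s,c),open(sys.argv[1]+".pkl","wb")); cv2.imwrite(f"pics/{sys.argv[1]}.png",c["frame"][:,:,::-1])
print("pos",np.round(s["position"],4),np.round(s["tool_rot"],3),c["fovy"])
E
python3 shot.py w1; python3 go.py 0.44 0.29 0.26 -86
```

```text
pos [0.5397 0.0043 0.3202] [-0.001  0.995  0.098  0.   ] 60.444216028555715
pos [0.5399 0.004  0.32  ] tool y yaw -78.7 F [-0.5  1.4  0.4] t 1.75
travel [-0.0419 -0.3     0.0605]
turn [-0.1  -0.04  7.3 ]
```

View pics/w1.png

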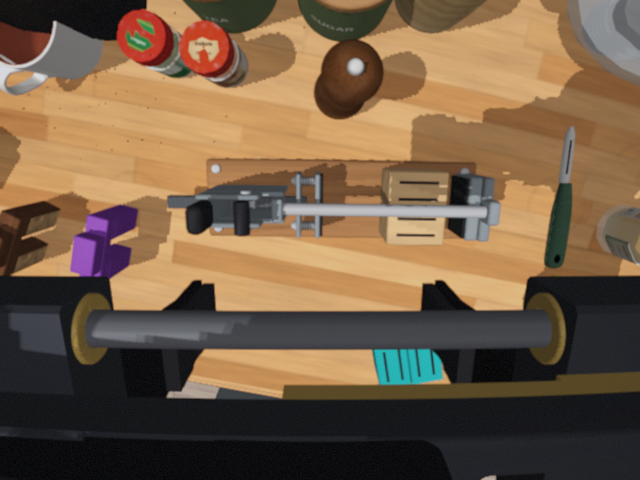

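The wrist view shows the bar from (283,210) to (490,212), the jaw at about x 295–322, the block at 385–449, the end plate at 450–495, the trigger grip at (241,218) and the handle top at (200,217). The purple pad is at (95,245), with the brown one left of it. One zoom will give me the exact edges.

```bash
python3 - <<'E'
from h import *
s,c=pickle.load(open("w1.pkl","rb"))
im=cv2.resize(c["frame"][145:255,160:360],None,fx=4,fy=4,interpolation=cv2.INTER_CUBIC)
cv2.imwrite("pics/w1z.png",im[:,:,::-1])
E
```

```text
(no output)
```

View pics/w1z.png

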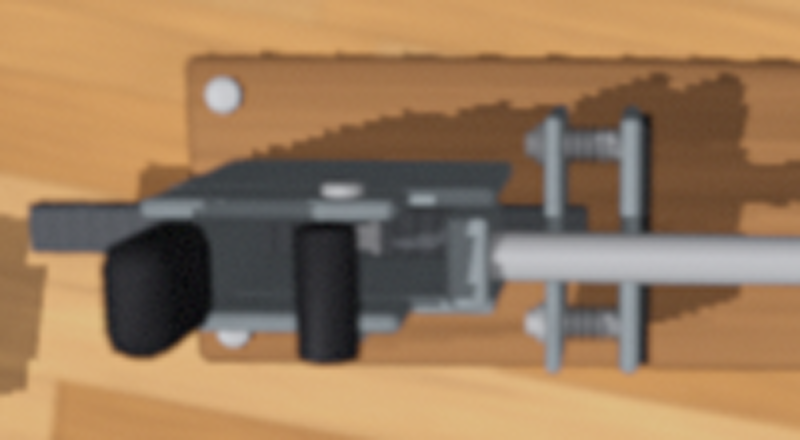

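{"fn": "step_arm", "kwargs": {
  "series": [
    {"travel":[-0.042,-0.3,0.0],"turn":[0,0,7],"grip":0.087},
    {"travel":[-0.042,-0.3,0.0],"turn":[0,0,7],"grip":0.087},
    {"travel":[-0.042,-0.3,0.0],"turn":[0,0,7],"grip":0.087},
    {"travel":[-0.042,-0.3,0.0],"turn":[0,0,7],"grip":0.087},
    {"travel":[-0.042,-0.3,0.03],"turn":[0,0,7],"grip":0.087},
    {"travel":[-0.042,-0.3,0.05],"turn":[0,0,7],"grip":0.087},
    {"travel":[-0.042,-0.3,0.06],"turn":[0,0,7],"grip":0.087},
    {"travel":[-0.042,-0.3,0.06],"turn":[0,0,7],"grip":0.087}
  ]
}}

```text
t: 2.55
position: [0.4398, 0.2848, 0.257]
tool_rot: [0.001, 0.999, 0.035, -0.002]
force: [-0.2, -0.5, -0.1]
opening: 0.0872
grasp_force: 0.0
```

```bash
python3 shot.py w2
```

```text
pos [0.4398 0.2848 0.257 ] [ 0.001  0.999  0.035 -0.002] 60.444216028555715
```

View pics/w2.png

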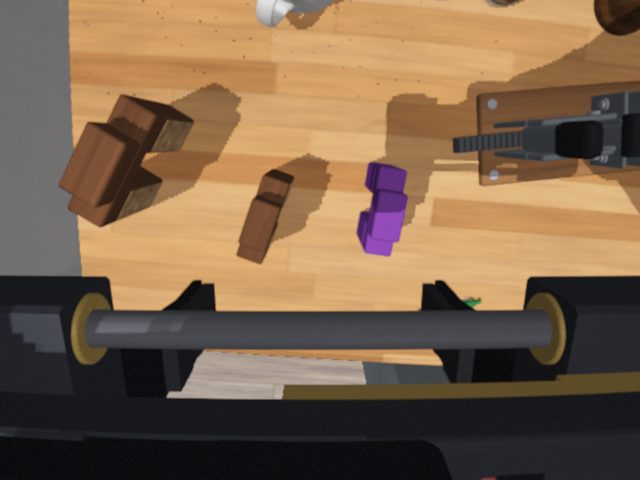

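The wrist view shows the brown pad at about (265,215), its tab slanted, and the purple one at (385,210). The clamp zoom has the jaw face front at about x 648/4+160=322, the grip bar at (241.5,217) and the handle back at about (187,215).

```bash
python3 - <<'E'
from h import *
s,c=pickle.load(open("w1.pkl","rb"))
z=lambda x,y:(160+x/4-.375,145+y/4-.375)
P=lambda n,v:print(n,np.round(v,4))
b0=onz(c,z(520,260),.083,s); b1=onz(c,(488,211.5),.083,s); P("bar",[b0,b1])
yc=(b1-b0)[:2]; yc/=np.linalg.norm(yc); xc=np.array([yc[1],-yc[0]]); P("yaw yc",np.degrees(np.arctan2(yc[1],yc[0])))
pts={"corner-y wall":(z(188,58),.01),"corner-y front":(z(203,360),.01),"corner+y wall":((475,163),.01),"corner +y front":((472,238),.01),
"grip":(z(327,291),.137),"grip y-":(z(297,291),.133),"grip y+":(z(357,291),.133),"handle back top":(z(108,290),.150),"jaw face top":(z(646,240),.068),"jaw ends":(z(632,105),.068),"jaw end2":(z(632,372),.068),
"block L":((385,205),.068),"block R":((449,205),.068),"block front":((415,244),.068)}
w={k:onz(c,u,h,s) for k,(u,h) in pts.items()}
O=(w["corner-y wall"]+w["corner-y front"]+w["corner+y wall"]+w["corner +y front"])[:2]/4; P("O",O)
# clamp origin: on bar line
O=b0[:2]+yc*((O-b0[:2])@yc); P("O on bar",O)
for k,v in w.items(): P(k,[(v[:2]-O)@xc*1000,(v[:2]-O)@yc*1000])
s,c=pickle.load(open("w2.pkl","rb"))
im=cv2.resize(c["frame"][150:280,225:420],None,fx=4,fy=4,interpolation=cv2.INTER_CUBIC)
cv2.imwrite("pics/w2z.png",im[:,:,::-1])
E
```

```text
bar [[ 0.536   0.0332  0.083 ]
 [ 0.5731 -0.1595  0.083 ]]
yaw yc -79.1098
O [ 0.5471 -0.0204]
O on bar [ 0.5463 -0.0205]
corner-y wall [ -45.4937 -153.6481]
corner-y front [  42.248 -154.005]
corner+y wall [-43.7694 151.497 ]
corner +y front [ 43.9957 156.1561]
grip [ -1.9365 -92.0504]
grip y- [ -1.1685 -99.3266]
grip y+ [ -1.2366 -86.3152]
handle back top [  -4.3283 -135.0757]
jaw face top [ -2.8758 -23.7954]
jaw ends [-36.6738 -27.5562]
jaw end2 [ 31.4471 -27.1162]
block L [-3.0394 40.9663]
block R [ -3.7519 106.5482]
block front [37.4664 74.1416]
```

View pics/w2z.png

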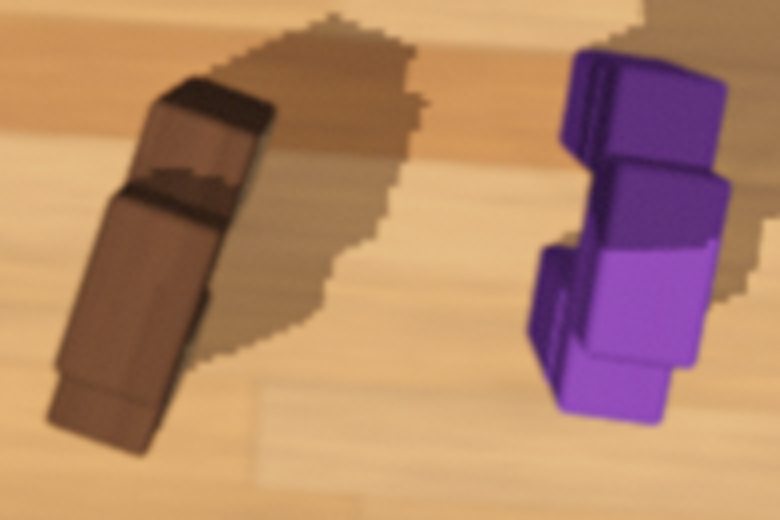

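The zoom shows the brown pad's tab top with corners at about (122,188), (225,230), (160,405) and (57,370) in zoomed pixels. The purple one stands well clear.

```bash
python3 - <<'E'
from h import *
s,c=pickle.load(open("w2.pkl","rb"))
z=lambda x,y:(225+x/4-.375,150+y/4-.375)
q=np.array([onz(c,z(*p),.095,s) for p in ((122,190),(222,231),(158,407),(57,371))])
print(np.round(q,4),np.round(q.mean(0),4))
l=(q[0]+q[1]-q[2]-q[3])/2; t=(q[0]+q[3]-q[1]-q[2])/2
print("len",np.linalg.norm(l),"thick",np.linalg.norm(t),np.linalg.norm(t),"yaw x",np.degrees(np.arctan2(l[1],l[0])),"yaw thick",np.degrees(np.arctan2(t[1],t[0])))
print("purple tab near",[np.round(onz(c,z(*p),.095,s),3) for p in ((590,345),(610,170))])
E
python3 go.py 0.44 0.328 0.15 -72
```

```text
[[0.4596 0.3364 0.095 ]
 [0.4528 0.3163 0.095 ]
 [0.4157 0.3276 0.095 ]
 [0.4218 0.3484 0.095 ]] [0.4375 0.3322 0.095 ]
len 0.0391920476181434 thick 0.021459033412833353 0.021459033412833353 yaw x -17.300455627100263 yaw thick 72.43440048084692
purple tab near [array([0.435, 0.241, 0.095]), array([0.47 , 0.241, 0.095])]
pos [0.4414 0.2835 0.2586] tool y yaw -86.1 F [-0.  -1.3  1. ] t 2.6
travel [ 0.0019 -0.0446  0.1085]
turn [  0.06   0.15 -14.1 ]
```

```bash
python3 go.py 0.4375 0.332 0.069 -107.5
```

```text
pos [0.4414 0.2835 0.2586] tool y yaw -86.1 F [-0.  -1.3  1. ] t 2.6
travel [-1.000e-04 -4.890e-02  1.895e-01]
turn [ 0.1   0.12 21.4 ]
```

{"fn": "step_arm", "kwargs": {
  "series": [
    {"travel":[0,-0.049,0.06],"turn":[0.1,0.1,21.4],"grip":0.087},
    {"travel":[0,-0.049,0.09],"turn":[0.1,0.1,21.4],"grip":0.087},
    {"travel":[0,-0.049,0.11],"turn":[0.1,0.1,21.4],"grip":0.087},
    {"travel":[0,-0.049,0.13],"turn":[0.1,0.1,21.4],"grip":0.087},
    {"travel":[0,-0.049,0.13],"turn":[0.1,0.1,21.4],"grip":0.087}
  ]
}}

```text
t: 3.1
position: [0.4404, 0.3311, 0.1294]
tool_rot: [-0.001, 0.988, -0.155, 0.001]
force: [0.3, -0.0, -0.4]
opening: 0.087
grasp_force: 0.0
```

```bash
python3 shot.py w3; python3 go.py 0.4375 0.332 0.069 -107.5
```

```text
pos [0.4404 0.3311 0.1294] [-0.001  0.988 -0.155  0.001] 60.444216028555715
pos [0.4397 0.3307 0.1277] tool y yaw -107.9 F [-0.6 -1.4 -2.6] t 3.15
travel [-0.0025 -0.0005  0.0587]
turn [ 0.   -0.08 -0.35]
```

View pics/w3.png

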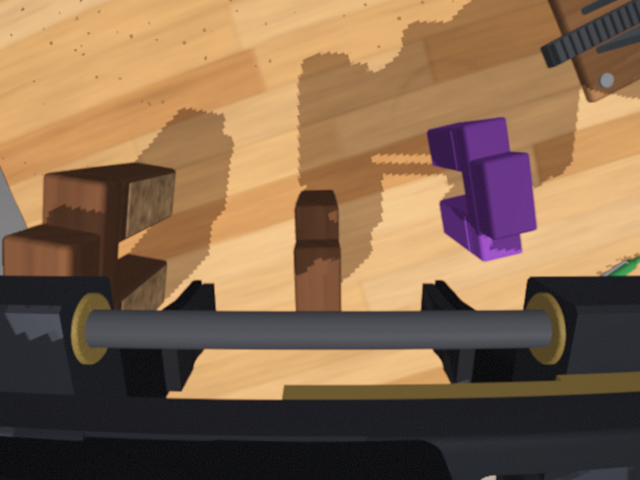

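The tab lies centred between the fingers (at x about 318) and square to them, so I go down and grip.

{"fn": "step_arm", "kwargs": {
  "series": [
    {"travel":[-0.003,0,0.04],"turn":[0,0,0],"grip":0.087},
    {"travel":[-0.003,0,0.059],"turn":[0,0,0],"grip":0.087},
    {"travel":[-0.003,0,0.059],"turn":[0,0,0],"grip":0.015},
    {"travel":[-0.003,0,0.059],"turn":[0,0,0],"grip":0.015},
    {"travel":[-0.003,0,0.059],"turn":[0,0,0],"grip":0.015},
    {"travel":[-0.003,0,0.059],"turn":[0,0,0],"grip":0.015},
    {"travel":[-0.003,0,0.059],"turn":[0,0,0],"grip":0.015},
    {"travel":[-0.003,0,0.059],"turn":[0,0,0],"grip":0.015}
  ],
  "squeeze": 20
}}

```text
t: 3.95
position: [0.4361, 0.3343, 0.0713]
tool_rot: [-0.001, 0.988, -0.153, 0.001]
force: [0.2, 0.3, 0.2]
opening: 0.047
grasp_force: 0.0
```

```bash
python3 - <<'E'
from workcell import sense
s=sense(); print(s["opening"],s["grasp_force"],s["position"])
E
python3 go.py 0.48 0.06 0.22 -79
```

```text
0.0469527852358506 0.0 [0.43610012 0.3343198  0.07128615]
pos [0.4361 0.3343 0.0713] tool y yaw -107.6 F [0.2 0.3 0.2] t 3.95
travel [ 0.1249  0.2479 -0.1492]
turn [ -0.13  -0.14 -28.56]
```

Fingers close at about 65 mm/s, so I let them finish and then lift.

{"fn": "step_arm", "kwargs": {
  "series": [
    {"travel":[0,0,0],"turn":[0,0,0],"grip":0.01},
    {"travel":[0,0,0],"turn":[0,0,0],"grip":0.01},
    {"travel":[0,0,0],"turn":[0,0,0],"grip":0.01},
    {"travel":[0,0,0],"turn":[0,0,0],"grip":0.01},
    {"travel":[0,0,0],"turn":[0,0,0],"grip":0.01},
    {"travel":[0,0,-0.03],"turn":[0,0,0],"grip":0.01},
    {"travel":[0,0,-0.06],"turn":[0,0,0],"grip":0.01},
    {"travel":[0,0,-0.06],"turn":[0,0,0],"grip":0.01}
  ],
  "squeeze": 20
}}

```text
t: 4.75
position: [0.4374, 0.3358, 0.1347]
tool_rot: [-0.003, 0.988, -0.152, 0.003]
force: [0.2, 1.3, -1.3]
opening: 0.0242
grasp_force: 19.8
```

```bash
python3 go.py 0.545 0.02 0.26 -79.1
```

```text
pos [0.4374 0.3358 0.1347] tool y yaw -107.5 F [ 0.2  1.3 -1.3] t 4.75
travel [ 0.1984  0.2678 -0.1264]
turn [ -0.34  -0.37 -28.44]
```

{"fn": "step_arm", "kwargs": {
  "series": [
    {"travel":[0,0,-0.05],"turn":[0,0,0],"grip":0.01},
    {"travel":[0,0,-0.1],"turn":[0,0,0],"grip":0.01},
    {"travel":[0.03,0.04,-0.126],"turn":[0,0,-8],"grip":0.01},
    {"travel":[0.06,0.08,-0.126],"turn":[0,0,-16],"grip":0.01},
    {"travel":[0.09,0.12,-0.126],"turn":[0,0,-24],"grip":0.01},
    {"travel":[0.12,0.16,-0.126],"turn":[-0.3,-0.4,-28.4],"grip":0.01},
    {"travel":[0.15,0.2,-0.126],"turn":[-0.3,-0.4,-28.4],"grip":0.01},
    {"travel":[0.175,0.235,-0.126],"turn":[-0.3,-0.4,-28.4],"grip":0.01}
  ]
}}

```text
t: 5.55
position: [0.5289, 0.0631, 0.2557]
tool_rot: [0.001, 0.995, 0.095, -0.003]
force: [0.7, 0.8, -2.1]
opening: 0.0239
grasp_force: 20.0
```

```bash
python3 go.py 0.546 -0.029 0.2 -79.1
```

```text
pos [0.5289 0.0631 0.2557] tool y yaw -79.1 F [ 0.7  0.8 -2.1] t 5.55
travel [-0.0003  0.0935  0.056 ]
turn [ 0.13  0.37 -0.01]
```

{"fn": "step_arm", "kwargs": {
  "series": [
    {"travel":[0,0.05,0],"turn":[0,0.4,0],"grip":0.01},
    {"travel":[0,0.0935,0.01],"turn":[0,0.4,0],"grip":0.01},
    {"travel":[0,0.0935,0.04],"turn":[0,0.4,0],"grip":0.01},
    {"travel":[0,0.0935,0.066],"turn":[0,0.4,0],"grip":0.01},
    {"travel":[0,0.0935,0.066],"turn":[0,0.4,0],"grip":0.01}
  ]
}}

```text
t: 6.05
position: [0.5435, -0.0273, 0.1864]
tool_rot: [0.001, 0.996, 0.094, -0.003]
force: [-0.4, 0.1, -1.2]
opening: 0.0241
grasp_force: 20.0
```

```bash
python3 go.py 0.546 -0.029 0.100 -79.1; python3 - <<'E'
from h import *; from workcell import eyes
d={n:eyes.read_camera(n) for n in ("scene","side")}; pickle.dump(d,open("c1.pkl","wb"))
a=d["scene"]["frame"][180:320,250:370]; b=d["side"]["frame"][170:310,280:380]
im=cv2.resize(np.hstack([a,b]),None,fx=3.6,fy=3.6,interpolation=cv2.INTER_CUBIC)
cv2.imwrite("pics/above.png",im[:,:,::-1]); print(im.shape)
E
```

```text
pos [ 0.5435 -0.0273  0.1864] tool y yaw -79.2 F [-0.4  0.1 -1.2] t 6.05
travel [0.0027 0.0021 0.0864]
turn [ 0.07  0.35 -0.07]
(504, 792, 3)
```

View pics/above.png

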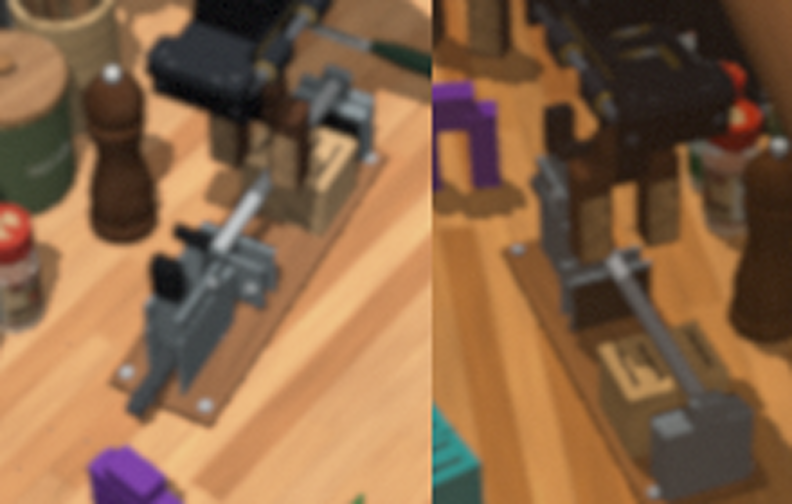

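The pad is held upright above the bar. In the side half the leg bottoms are at about x 578–612 and 641–680. I'll check the notch centre against the bar line.

```bash
python3 - <<'E'
from h import *
d=pickle.load(open("c1.pkl","rb")); S,D=d["scene"],d["side"]; f=3.6
sc=lambda x,y:(250+x/f-.36,180+y/f-.36); sd=lambda x,y:(280+(x-432)/f-.36,170+y/f-.36)
O=np.array([.5463,-.0205]); a=np.radians(-79.11); yc=np.array([np.cos(a),np.sin(a)]); xc=np.array([yc[1],-yc[0]])
C=lambda v:np.round([(v[:2]-O)@xc*1000,(v[:2]-O)@yc*1000],1)
for n,p in (("L1 out",(578,265)),("L1 in",(612,257)),("L2 in",(641,247)),("L2 out",(680,240))): print(n,C(onz(D,sd(*p),.115)))
for n,p in (("leg wall out",(211,157)),("wall in",(240,167)),("front in",(272,178)),("front out",(302,188))): print("sc",n,C(onz(S,sc(*p),.115)))
print("bar side",C(onz(D,sd(640,300),.083)),C(onz(D,sd(690,385),.083)),"bar sc",C(onz(S,sc(245,215),.083)),C(onz(S,sc(222,250),.083)))
E
```

```text
L1 out [38.7 12.3]
L1 in [13.6 13.2]
L2 in [-9.4 10.6]
L2 out [-37.9  13.9]
sc leg wall out [-32.5   1. ]
sc wall in [-8.1  1.8]
sc front in [18.6  2.7]
sc front out [43.2  3.8]
bar side [-1.2 28.7] [  1.7 121.4] bar sc [  4.1 -14.6] [  5.  -53.2]
```

Pad is centred on the bar to about 1 mm and lies at clamp y about 7, in the middle of the gap. Now I lower it.

{"fn": "step_arm", "kwargs": {
  "series": [
    {"travel":[0.001,0.002,0.03],"turn":[0,0.3,0],"grip":0.01},
    {"travel":[0.001,0.002,0.055],"turn":[0,0.3,0],"grip":0.01},
    {"travel":[0.001,0.002,0.07],"turn":[0,0.3,0],"grip":0.01},
    {"travel":[0.001,0.002,0.08],"turn":[0,0.3,0],"grip":0.01},
    {"travel":[0.001,0.002,0.08],"turn":[0,0.3,0],"grip":0.01}
  ]
}}

```text
t: 6.65
position: [0.5477, -0.0286, 0.1107]
tool_rot: [0.001, 0.995, 0.095, 0.003]
force: [-0.6, 0.9, -1.7]
opening: 0.0239
grasp_force: 20.0
```

{"fn": "step_arm", "kwargs": {
  "series": [
    {"travel":[0,0,0.004],"turn":[0,0,0],"grip":0.01},
    {"travel":[0,0,0.006],"turn":[0,0,0],"grip":0.01},
    {"travel":[0,0,0.006],"turn":[0,0,0],"grip":0.01}
  ]
}}

```text
t: 6.95
position: [0.5479, -0.0289, 0.1052]
tool_rot: [0.001, 0.996, 0.095, 0.004]
force: [-0.6, 0.2, -1.2]
opening: 0.024
grasp_force: 20.0
```

{"fn": "step_arm", "kwargs": {
  "series": [
    {"travel":[-0.002,0,0.002],"turn":[0,-0.4,0],"grip":0.01},
    {"travel":[-0.002,0,0.004],"turn":[0,-0.4,0],"grip":0.01},
    {"travel":[-0.002,0,0.006],"turn":[0,-0.4,0],"grip":0.01},
    {"travel":[-0.002,0,0.006],"turn":[0,-0.4,0],"grip":0.01}
  ]
}}

```text
t: 7.35
position: [0.5457, -0.0293, 0.0987]
tool_rot: [0.001, 0.996, 0.095, -0.0]
force: [0.4, 0.7, -1.4]
opening: 0.0237
grasp_force: 20.0
```

{"fn": "step_arm", "kwargs": {
  "series": [
    {"travel":[0,0,0.001],"turn":[0,0,0],"grip":0.01},
    {"travel":[0,0,0.002],"turn":[0,0,0],"grip":0.01},
    {"travel":[0,0,0.002],"turn":[0,0,0],"grip":0.01}
  ]
}}

```text
t: 7.65
position: [0.546, -0.0293, 0.0984]
tool_rot: [0.001, 0.996, 0.095, 0.0]
force: [-6.9, -1.1, 15.9]
opening: 0.0238
grasp_force: 20.0
```

Contact with the bar at the expected height. I back off 1 mm and release.

{"fn": "step_arm", "kwargs": {
  "series": [
    {"travel":[0,0,-0.002],"turn":[0,0,0],"grip":0.01},
    {"travel":[0,0,-0.002],"turn":[0,0,0],"grip":0.06},
    {"travel":[0,0,-0.002],"turn":[0,0,0],"grip":0.06},
    {"travel":[0,0,-0.002],"turn":[0,0,0],"grip":0.06},
    {"travel":[0,0,-0.002],"turn":[0,0,0],"grip":0.06},
    {"travel":[0,0,-0.002],"turn":[0,0,0],"grip":0.06},
    {"travel":[0,0,-0.002],"turn":[0,0,0],"grip":0.06},
    {"travel":[0,0,-0.002],"turn":[0,0,0],"grip":0.06}
  ]
}}

```text
t: 8.45
position: [0.5457, -0.0293, 0.0987]
tool_rot: [0.001, 0.996, 0.095, -0.0]
force: [0.6, -0.3, 0.6]
opening: 0.0591
grasp_force: 0.0
```

```bash
python3 go.py 0.546 -0.029 0.200 -79.1
```

```text
pos [ 0.5457 -0.0293  0.0987] tool y yaw -79.1 F [ 0.6 -0.3  0.6] t 8.45
travel [ 0.0003  0.     -0.1013]
turn [ 0.12  0.03 -0.04]
```

{"fn": "step_arm", "kwargs": {
  "series": [
    {"travel":[0,0,-0.02],"turn":[0,0,0],"grip":0.06},
    {"travel":[0,0,-0.06],"turn":[0,0,0],"grip":0.06},
    {"travel":[0,0,-0.11],"turn":[0,0,0],"grip":0.085},
    {"travel":[0,-0.04,-0.12],"turn":[0,0,0],"grip":0.085},
    {"travel":[0,-0.08,-0.12],"turn":[0,0,0],"grip":0.085},
    {"travel":[0,-0.12,-0.12],"turn":[0,0,0],"grip":0.085},
    {"travel":[0,-0.12,-0.11],"turn":[0,0,0],"grip":0.085},
    {"travel":[0,-0.12,-0.11],"turn":[0,0,0],"grip":0.085}
  ]
}}

```text
t: 9.25
position: [0.5223, 0.0895, 0.2073]
tool_rot: [0.001, 0.995, 0.096, -0.001]
force: [-0.4, -0.4, 0.5]
opening: 0.0846
grasp_force: 0.0
```

```bash
python3 go.py 0.527 0.0893 0.114 -79.1; python3 - <<'E'
from h import *; from workcell import eyes
d={n:eyes.read_camera(n) for n in ("scene","side")}; pickle.dump(d,open("c2.pkl","wb"))
a=d["scene"]["frame"][180:320,250:370]; b=d["side"]["frame"][170:310,280:380]
im=cv2.resize(np.hstack([a,b]),None,fx=3.6,fy=3.6,interpolation=cv2.INTER_CUBIC)
cv2.imwrite("pics/hung.png",im[:,:,::-1])
E
```

```text
pos [0.5223 0.0895 0.2073] tool y yaw -79.0 F [-0.4 -0.4  0.5] t 9.25
travel [0.0048 0.0008 0.0933]
turn [0.14 0.13 0.09]
```

View pics/hung.png

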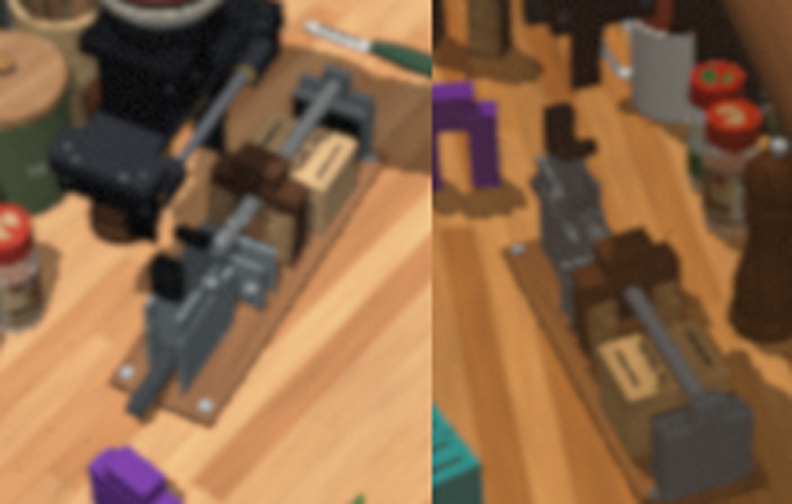

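The pad hangs upright on the bar between jaw and block, at scene (258,180) and side (625,270) in the zoom. Now I go down over trigger and handle.

{"fn": "step_arm", "kwargs": {
  "series": [
    {"travel":[0.005,0.001,0.03],"turn":[0.1,0.1,0],"grip":0.085},
    {"travel":[0.005,0.001,0.06],"turn":[0.1,0.1,0],"grip":0.085},
    {"travel":[0.005,0.001,0.08],"turn":[0.1,0.1,0],"grip":0.085},
    {"travel":[0.005,0.001,0.09],"turn":[0.1,0.1,0],"grip":0.085},
    {"travel":[0.005,0.001,0.09],"turn":[0.1,0.1,0],"grip":0.06},
    {"travel":[0.005,0.001,0.09],"turn":[0.1,0.1,0],"grip":0.06},
    {"travel":[0.005,0.001,0.09],"turn":[0.1,0.1,0],"grip":0.06}
  ],
  "squeeze": 8
}}

```text
t: 10.05
position: [0.5292, 0.0885, 0.1199]
tool_rot: [-0.0, 0.996, 0.094, 0.002]
force: [-0.0, -0.1, 0.1]
opening: 0.0684
grasp_force: 0.0
```

```bash
python3 go.py 0.527 0.0893 0.114 -79.1
```

```text
pos [0.5292 0.0885 0.1199] tool y yaw -79.2 F [-0.  -0.1  0.1] t 10.05
travel [-0.002  -0.0012  0.0059]
turn [ 0.01 -0.19 -0.07]
```

{"fn": "step_arm", "kwargs": {
  "series": [
    {"travel":[-0.002,-0.001,0.005],"turn":[0,-0.2,0],"grip":0.056},
    {"travel":[-0.002,-0.001,0.005],"turn":[0,-0.2,0],"grip":0.056},
    {"travel":[-0.002,-0.001,0.005],"turn":[0,-0.2,0],"grip":0.05},
    {"travel":[-0.002,-0.002,0.005],"turn":[0,-0.2,0],"grip":0.05},
    {"travel":[-0.002,-0.002,0.005],"turn":[0,-0.2,0],"grip":0.05}
  ],
  "squeeze": 8
}}

```text
t: 10.55
position: [0.526, 0.09, 0.1136]
tool_rot: [0.0, 0.996, 0.095, -0.001]
force: [0.1, -1.9, 1.7]
opening: 0.0506
grasp_force: 0.7
```

{"fn": "step_arm", "kwargs": {
  "series": [
    {"travel":[0,-0.0025,0],"turn":[0,0,0],"grip":0.045},
    {"travel":[0,-0.005,0],"turn":[0,0,0],"grip":0.04},
    {"travel":[0,-0.007,0],"turn":[0,0,0],"grip":0.036},
    {"travel":[0,-0.009,0],"turn":[0,0,0],"grip":0.032},
    {"travel":[0,-0.009,0],"turn":[0,0,0],"grip":0.03},
    {"travel":[0,-0.009,0],"turn":[0,0,0],"grip":0.03}
  ],
  "squeeze": 8
}}

```text
t: 11.15
position: [0.5247, 0.0966, 0.1132]
tool_rot: [0.002, 0.996, 0.094, -0.001]
force: [2.8, -10.7, -0.3]
opening: 0.037
grasp_force: 7.3
```

```bash
cat > jaw.py <<'E'
# tracks change of clamp region between pad/block: block-top edge shift in side view
import sys; from h import *; from workcell import eyes,sense
d={n:eyes.read_camera(n) for n in ("scene","side")}; pickle.dump(d,open(sys.argv[1],"wb"))
O=np.array([.5463,-.0205]); a=np.radians(-79.11); yc=np.array([np.cos(a),np.sin(a)]); xc=np.array([yc[1],-yc[0]])
# intensity profile along clamp y on the robot side at given height, from both cameras
def prof(c,x,z,ys):
    P=[np.r_[O+xc*x+yc*y,z] for y in ys]; uv=proj(c,P).astype(np.float32)
    f=cv2.cvtColor(c["frame"],cv2.COLOR_RGB2HSV)
    return cv2.remap(c["frame"],uv[:,0][None],uv[:,1][None],cv2.INTER_LINEAR)[0]
ys=np.arange(-40,130,5)/1000
for n,x,z in (("scene",.025,.068),("side",.025,.068)):
    p=prof(d[n],x,z,ys).astype(int); print(n,[f"{int(y*1000)}:{q[0]},{q[2]}" for y,q in zip(ys,p)])
print("t",sense()["t"],np.round(sense()["force"],1))
E
python3 jaw.py c3.pkl
```

```text
scene ['-40:89,98', '-35:105,115', '-30:95,103', '-25:76,84', '-20:91,99', '-15:115,123', '-10:117,100', '-5:130,77', '0:138,78', '5:133,75', '10:107,58', '15:69,34', '20:63,30', '25:81,37', '30:94,44', '35:96,45', '40:100,48', '45:128,69', '50:177,104', '55:183,109', '60:167,100', '65:154,92', '70:136,81', '75:133,80', '80:135,81', '85:133,80', '90:131,79', '95:132,79', '100:131,78', '105:104,62', '110:49,31', '115:17,15', '120:18,18', '125:33,35']
side ['-40:74,50', '-35:80,42', '-30:82,35', '-25:81,29', '-20:80,26', '-15:74,27', '-10:65,24', '-5:62,21', '0:63,24', '5:78,31', '10:94,40', '15:101,43', '20:101,43', '25:104,46', '30:100,42', '35:97,41', '40:97,42', '45:127,58', '50:167,80', '55:155,74', '60:123,58', '65:99,46', '70:100,46', '75:101,47', '80:98,46', '85:96,44', '90:99,45', '95:108,50', '100:109,49', '105:110,51', '110:105,49', '115:106,50', '120:101,46', '125:78,47']
t 11.25 [  3.6 -10.   -0.8]
```

{"fn": "step_arm", "kwargs": {
  "series": [
    {"travel":[0,-0.001,0],"turn":[0,0,0],"grip":0.03},
    {"travel":[0,-0.001,0],"turn":[0,0,0],"grip":0.03},
    {"travel":[0,-0.001,0],"turn":[0,0,0],"grip":0.03}
  ],
  "squeeze": 8
}}

```text
t: 11.55
position: [0.5247, 0.0967, 0.1132]
tool_rot: [0.002, 0.996, 0.093, -0.001]
force: [3.2, -11.8, -1.1]
opening: 0.0371
grasp_force: 7.2
```

```bash
cat > jp.py <<'E'
import sys; from h import *
O=np.array([.5463,-.0205]); a=np.radians(-79.11); yc=np.array([np.cos(a),np.sin(a)]); xc=np.array([yc[1],-yc[0]])
def prof(c,x,z,ys):
    g=c["frame"]
    uv=np.mean([proj(c,[np.r_[O+xc*(x+e)+yc*y,z] for y in ys]) for e in (-.003,0,.003)],0).astype(np.float32)
    return cv2.remap(g,uv[:,0][None],uv[:,1][None],cv2.INTER_CUBIC)[0].astype(int)
if __name__=="__main__":
    ys=np.arange(-50,70,3)/1000
    for f in sys.argv[1:]:
        c=pickle.load(open(f,"rb"))["scene"]; p=prof(c,.026,.068,ys)
        print(f,"blue-ish B-R/grey:"," ".join(f"{int(round(y*1000))}:{q[0]}/{q[2]-q[0]}" for y,q in zip(ys,p)))
E
python3 jp.py c2.pkl c3.pkl
```

```text
c2.pkl blue-ish B-R/grey: -50:91/8 -47:107/10 -44:111/11 -41:98/10 -38:87/8 -35:87/7 -32:93/9 -29:106/11 -26:117/8 -23:114/-6 -20:112/-32 -17:118/-49 -14:123/-54 -11:128/-56 -8:132/-57 -5:133/-59 -2:134/-58 1:133/-57 4:131/-55 7:126/-55 10:106/-48 13:79/-40 16:58/-31 19:57/-30 22:68/-35 25:77/-42 28:85/-46 31:90/-48 34:91/-49 37:90/-49 40:93/-48 43:117/-55 46:158/-69 49:205/-85 52:229/-91 55:228/-88 58:223/-88 61:215/-86 64:211/-84 67:210/-84
c3.pkl blue-ish B-R/grey: -50:88/8 -47:85/9 -44:85/8 -41:86/9 -38:95/9 -35:109/11 -32:109/10 -29:94/8 -26:80/8 -23:81/8 -20:94/7 -17:111/11 -14:122/8 -11:119/-8 -8:120/-35 -5:133/-56 -2:138/-61 1:137/-59 4:136/-58 7:131/-57 10:111/-50 13:82/-40 16:63/-33 19:59/-32 22:68/-37 25:80/-43 28:89/-48 31:93/-50 34:93/-50 37:94/-50 40:97/-51 43:114/-55 46:144/-63 49:183/-76 52:200/-81 55:192/-77 58:178/-71 61:168/-67 64:159/-64 67:141/-59
```

The jaw advanced about 12 mm and the pad is unmoved. The trigger is at its stop but the handle finger isn't touching (the arm carries 10 N), so I re-centre by about 3 mm and keep pumping.

{"fn": "step_arm", "kwargs": {
  "series": [
    {"travel":[0,0.006,0],"turn":[0,0,0],"grip":0.045},
    {"travel":[0,0.01,0],"turn":[0,0,0],"grip":0.052},
    {"travel":[0,0.014,0],"turn":[0,0,0],"grip":0.058},
    {"travel":[0,0.014,0],"turn":[0,0,0],"grip":0.058},
    {"travel":[0,0.012,0],"turn":[0,0,0],"grip":0.05},
    {"travel":[0,0.0085,0],"turn":[0,0,0],"grip":0.043},
    {"travel":[0,0.004,0],"turn":[0,0,0],"grip":0.034},
    {"travel":[0,0.004,0],"turn":[0,0,0],"grip":0.03}
  ],
  "squeeze": 8
}}

```text
t: 12.35
position: [0.5247, 0.0966, 0.1135]
tool_rot: [0.0, 0.996, 0.095, -0.001]
force: [0.3, -3.7, 1.7]
opening: 0.037
grasp_force: 7.2
```

{"fn": "step_arm", "kwargs": {
  "series": [
    {"travel":[0,0,0],"turn":[0,0,0],"grip":0.03},
    {"travel":[0,0,0],"turn":[0,0,0],"grip":0.03}
  ]
}}

```text
t: 12.55
position: [0.5247, 0.0965, 0.1135]
tool_rot: [0.0, 0.995, 0.095, -0.001]
force: [0.8, -0.8, 0.9]
opening: 0.0374
grasp_force: 7.4
```

```bash
python3 jaw.py c4.pkl | tail -1; python3 jp.py c4.pkl
```

```text
t 12.65 [0.1 0.7 1.7]
c4.pkl blue-ish B-R/grey: -50:79/-1 -47:73/7 -44:70/6 -41:73/6 -38:73/6 -35:74/7 -32:75/6 -29:77/6 -26:80/7 -23:86/8 -20:99/10 -17:106/11 -14:96/10 -11:86/8 -8:86/8 -5:93/9 -2:110/10 1:120/7 4:118/-4 7:119/-31 10:126/-52 13:127/-55 16:116/-51 19:90/-42 22:66/-34 25:58/-31 28:60/-31 31:71/-38 34:84/-45 37:89/-46 40:92/-49 43:94/-50 46:94/-50 49:103/-53 52:114/-54 55:129/-57 58:144/-59 61:160/-63 64:160/-63 67:143/-57
```

Forces are balanced, the jaw is now at about +5 and the pad is moving. Next stroke.

{"fn": "step_arm", "kwargs": {
  "series": [
    {"travel":[0,0.004,0],"turn":[0,0,0],"grip":0.045},
    {"travel":[0,0.008,0],"turn":[0,0,0],"grip":0.053},
    {"travel":[0,0.01,0],"turn":[0,0,0],"grip":0.06},
    {"travel":[0,0.01,0],"turn":[0,0,0],"grip":0.06},
    {"travel":[0,0.008,0],"turn":[0,0,0],"grip":0.052},
    {"travel":[0,0.0045,0],"turn":[0,0,0],"grip":0.045},
    {"travel":[0,0.001,0],"turn":[0,0,0],"grip":0.037},
    {"travel":[0,0,0],"turn":[0,0,0],"grip":0.03}
  ],
  "squeeze": 8
}}

```text
t: 13.45
position: [0.525, 0.0955, 0.1137]
tool_rot: [0.001, 0.996, 0.094, -0.001]
force: [1.3, -1.7, 2.0]
opening: 0.0391
grasp_force: 7.3
```

{"fn": "step_arm", "kwargs": {
  "series": [
    {"travel":[0,0,0],"turn":[0,0,0],"grip":0.03},
    {"travel":[0,0,0],"turn":[0,0,0],"grip":0.03}
  ]
}}

```text
t: 13.65
position: [0.5248, 0.0966, 0.1137]
tool_rot: [0.0, 0.995, 0.095, -0.001]
force: [-0.5, 0.4, 3.8]
opening: 0.0371
grasp_force: 7.3
```

```bash
python3 jaw.py c5.pkl | tail -1; python3 jp.py c5.pkl
```

```text
t 13.75 [-1.4  0.8  4.6]
c5.pkl blue-ish B-R/grey: -50:105/-55 -47:101/-51 -44:99/-49 -41:96/-46 -38:83/-33 -35:68/-14 -32:58/0 -29:57/5 -26:63/5 -23:71/6 -20:76/6 -17:78/8 -14:75/8 -11:79/7 -8:86/7 -5:100/9 -2:115/10 1:112/10 4:99/10 7:89/9 10:93/8 13:107/8 16:120/8 19:121/-7 22:123/-34 25:130/-53 28:135/-58 31:130/-58 34:111/-50 37:85/-40 40:63/-33 43:57/-32 46:64/-34 49:76/-41 52:87/-47 55:91/-48 58:92/-50 61:96/-50 64:96/-52 67:96/-53
```

{"fn": "step_arm", "kwargs": {
  "series": [
    {"travel":[0,0.004,0],"turn":[0,0,0],"grip":0.045},
    {"travel":[0,0.008,0],"turn":[0,0,0],"grip":0.053},
    {"travel":[0,0.01,0],"turn":[0,0,0],"grip":0.06},
    {"travel":[0,0.01,0],"turn":[0,0,0],"grip":0.06},
    {"travel":[0,0.008,0],"turn":[0,0,0],"grip":0.052},
    {"travel":[0,0.0045,0],"turn":[0,0,0],"grip":0.045},
    {"travel":[0,0.001,0],"turn":[0,0,0],"grip":0.037},
    {"travel":[0,0,0],"turn":[0,0,0],"grip":0.03}
  ],
  "squeeze": 8
}}

```text
t: 14.55
position: [0.5248, 0.0953, 0.1135]
tool_rot: [0.001, 0.996, 0.094, -0.001]
force: [-0.6, -3.3, 1.1]
opening: 0.0398
grasp_force: 7.3
```

{"fn": "step_arm", "kwargs": {
  "series": [
    {"travel":[0,0,0],"turn":[0,0,0],"grip":0.03},
    {"travel":[0,0,0],"turn":[0,0,0],"grip":0.03}
  ]
}}

```text
t: 14.75
position: [0.5246, 0.0964, 0.1134]
tool_rot: [0.0, 0.996, 0.095, -0.001]
force: [0.1, -0.4, 1.8]
opening: 0.0376
grasp_force: 7.3
```

```bash
python3 jaw.py c6.pkl | tail -1; python3 jp.py c6.pkl
```

```text
t 14.85 [ 0.2 -0.6  1.7]
c6.pkl blue-ish B-R/grey: -50:105/-55 -47:102/-51 -44:97/-48 -41:97/-50 -38:97/-50 -35:98/-49 -32:97/-47 -29:91/-39 -26:77/-22 -23:62/-2 -20:58/5 -17:59/5 -14:63/5 -11:70/6 -8:77/7 -5:82/7 -2:82/7 1:85/8 4:89/11 7:105/11 10:112/11 13:102/9 16:88/8 19:84/8 22:97/8 25:117/8 28:127/4 31:129/-18 34:132/-45 37:134/-57 40:131/-58 43:116/-52 46:95/-44 49:68/-34 52:56/-30 55:60/-32 58:68/-39 61:80/-45 64:90/-48 67:89/-49
```

{"fn": "step_arm", "kwargs": {
  "series": [
    {"travel":[0,0.004,0],"turn":[0,0,0],"grip":0.045},
    {"travel":[0,0.008,0],"turn":[0,0,0],"grip":0.053},
    {"travel":[0,0.01,0],"turn":[0,0,0],"grip":0.06},
    {"travel":[0,0.01,0],"turn":[0,0,0],"grip":0.06},
    {"travel":[0,0.008,0],"turn":[0,0,0],"grip":0.052},
    {"travel":[0,0.0055,0],"turn":[0,0,0],"grip":0.047},
    {"travel":[0,0.003,0],"turn":[0,0,0],"grip":0.042},
    {"travel":[0,0.001,0],"turn":[0,0,0],"grip":0.038}
  ],
  "squeeze": 8
}}

```text
t: 15.65
position: [0.5252, 0.0944, 0.1136]
tool_rot: [0.001, 0.996, 0.094, -0.001]
force: [1.9, -5.9, 1.9]
opening: 0.0413
grasp_force: 7.0
```

{"fn": "step_arm", "kwargs": {
  "series": [
    {"travel":[0,0,0],"turn":[0,0,0],"grip":0.03},
    {"travel":[0,0,0],"turn":[0,0,0],"grip":0.03},
    {"travel":[0,0,0],"turn":[0,0,0],"grip":0.03}
  ]
}}

```text
t: 15.95
position: [0.5251, 0.0951, 0.1136]
tool_rot: [0.0, 0.996, 0.095, -0.001]
force: [0.9, -2.0, 2.3]
opening: 0.0402
grasp_force: 7.6
```

```bash
python3 jaw.py c7.pkl | tail -1; python3 jp.py c7.pkl
```

```text
t 16.05 [ 0.8 -2.1  2.6]
c7.pkl blue-ish B-R/grey: -50:106/-53 -47:103/-52 -44:100/-52 -41:99/-52 -38:96/-51 -35:98/-51 -32:98/-50 -29:98/-51 -26:98/-50 -23:95/-45 -20:84/-32 -17:71/-12 -14:57/4 -11:58/7 -8:68/6 -5:78/5 -2:82/7 1:85/9 4:86/8 7:85/8 10:86/9 13:95/9 16:108/9 19:108/10 22:97/7 25:87/8 28:90/8 31:105/8 34:117/6 37:117/-6 40:121/-31 43:130/-55 46:133/-58 49:126/-56 52:106/-48 55:80/-38 58:64/-31 61:57/-32 64:62/-34 67:71/-39
```

The stroke stalled at 40 mm opening with 8 N; the cushion is at roughly 2.5–3 mm. I raise the squeeze to 10 N.

{"fn": "step_arm", "kwargs": {
  "series": [
    {"travel":[0,0,0],"turn":[0,0,0],"grip":0.03},
    {"travel":[0,0,0],"turn":[0,0,0],"grip":0.03},
    {"travel":[0,0,0],"turn":[0,0,0],"grip":0.03},
    {"travel":[0,0,0],"turn":[0,0,0],"grip":0.03}
  ],
  "squeeze": 10
}}

```text
t: 16.45
position: [0.525, 0.0953, 0.1135]
tool_rot: [0.0, 0.996, 0.095, -0.001]
force: [0.5, -0.6, 3.9]
opening: 0.04
grasp_force: 9.4
```

```bash
cat > meas.py <<'E'
import sys; from jp import *
from scipy.ndimage import gaussian_filter1d as G
ys=np.arange(-60,140,.5)/1000
for f in sys.argv[1:]:
    c=pickle.load(open(f,"rb")); r=[]
    p=prof(c["scene"],.026,.068,ys); b=G((p[:,2]-p[:,0]).astype(float),2); g=G(p[:,0].astype(float),2)
    i=np.where((b[:-1]>=-12)&(b[1:]<-12)&(np.abs(ys[1:]*1000-0)<60)&(b[:-1]>b[1:]))[0]
    i=[k for k in i if b[max(0,k-8)]>0 and g[k]>90]; e=ys[i[0]]*1000 if i else np.nan
    w=(ys*1000>e-28)&(ys*1000<e-13); bk=ys[w][np.argmax(g[w])]*1000
    print(f,"face",e,"back plate",bk,"diff",e-bk)
E
python3 jaw.py c8.pkl | tail -1; python3 meas.py c2.pkl c3.pkl c4.pkl c5.pkl c6.pkl c7.pkl c8.pkl; python3 - <<'E'
from jp import *
ys=np.arange(80,135,3)/1000
for f in ("c2.pkl","c7.pkl","c8.pkl"):
    c=pickle.load(open(f,"rb")); p=prof(c["side"],.030,.068,ys); print("side",f," ".join(f"{int(round(y*1000))}:{q[0]}/{q[2]-q[0]}" for y,q in zip(ys,p)))
    p=prof(c["scene"],.030,.068,ys); print("scene",f," ".join(f"{int(round(y*1000))}:{q[0]}/{q[2]-q[0]}" for y,q in zip(ys,p)))
E
```

```text
t 16.55 [ 0.9 -0.7  3.7]
c2.pkl face -22.5 back plate -45.0 diff 22.5
c3.pkl face -11.0 back plate -33.5 diff 22.5
c4.pkl face 4.5 back plate -17.5 diff 22.0
c5.pkl face 19.5 back plate -1.0 diff 20.5
c6.pkl face 30.0 back plate 9.5 diff 20.5
c7.pkl face 37.5 back plate 17.5 diff 20.0
c8.pkl face 37.5 back plate 18.0 diff 19.5
side c2.pkl 80:150/-78 83:144/-74 86:141/-73 89:140/-73 92:146/-76 95:163/-86 98:177/-93 101:180/-96 104:162/-86 107:127/-69 110:104/-57 113:101/-55 116:104/-57 119:106/-57 122:98/-51 125:83/-37 128:74/-18 131:75/-11 134:74/-9
scene c2.pkl 80:177/-71 83:178/-71 86:177/-69 89:176/-68 92:180/-71 95:192/-76 98:209/-83 101:214/-86 104:195/-78 107:147/-59 110:83/-35 113:35/-14 116:14/-2 119:12/0 122:19/1 125:35/2 128:52/5 131:68/7 134:79/7
side c7.pkl 80:91/-50 83:88/-47 86:87/-47 89:86/-47 92:88/-49 95:92/-50 98:91/-50 101:91/-48 104:88/-47 107:87/-47 110:89/-47 113:96/-50 116:104/-56 119:110/-60 122:102/-55 125:86/-39 128:74/-19 131:73/-11 134:73/-9
scene c7.pkl 80:69/-32 83:75/-34 86:84/-36 89:91/-37 92:102/-40 95:106/-41 98:107/-42 101:107/-41 104:107/-40 107:105/-40 110:107/-42 113:112/-45 116:122/-49 119:127/-51 122:116/-46 125:90/-30 128:73/-9 131:73/5 134:81/8
side c8.pkl 80:91/-49 83:89/-49 86:88/-48 89:87/-46 92:89/-47 95:93/-50 98:92/-50 101:90/-49 104:88/-47 107:87/-46 110:88/-48 113:97/-50 116:104/-57 119:108/-59 122:102/-55 125:86/-39 128:75/-18 131:74/-11 134:74/-8
scene c8.pkl 80:67/-32 83:73/-33 86:84/-37 89:92/-38 92:101/-39 95:105/-41 98:107/-41 101:107/-40 104:107/-41 107:105/-41 110:107/-43 113:113/-45 116:123/-49 119:127/-50 122:118/-47 125:92/-31 128:72/-8 131:72/6 134:81/8
```

The block is now tight on the end plate: the dark gap has gone and its far edge has moved about 18 mm. The cushion reads about 3–4 mm, so a bit more squeeze puts it mid-range.

{"fn": "step_arm", "kwargs": {
  "series": [
    {"travel":[0,0,0],"turn":[0,0,0],"grip":0.03},
    {"travel":[0,0,0],"turn":[0,0,0],"grip":0.03},
    {"travel":[0,0,0],"turn":[0,0,0],"grip":0.03},
    {"travel":[0,0,0],"turn":[0,0,0],"grip":0.03}
  ],
  "squeeze": 11.5
}}

```text
t: 16.95
position: [0.525, 0.0954, 0.1135]
tool_rot: [0.0, 0.996, 0.095, -0.001]
force: [0.2, 1.6, 3.7]
opening: 0.0394
grasp_force: 10.8
```

```bash
python3 jaw.py c9.pkl | tail -1; python3 meas.py c8.pkl c9.pkl; python3 - <<'E'
from h import *
# sub-pixel shift of back plate / face / pad patches, scene and side, relative to c8
d=pickle.load(open("c9.pkl","rb"));e=pickle.load(open("c8.pkl","rb"))
print({n:float(np.abs(d[n]["frame"][170:320,250:380].astype(int)-e[n]["frame"][170:320,250:380]).mean()) for n in d})
E
```

```text
t 17.05 [0.2 1.4 4.2]
c8.pkl face 37.5 back plate 18.0 diff 19.5
c9.pkl face 37.5 back plate 18.0 diff 19.5
{'scene': 1.0944273504273505, 'side': 1.0457264957264958}
```

{"fn": "step_arm", "kwargs": {
  "series": [
    {"travel":[0,-0.0005,0],"turn":[0,0,0],"grip":0.03},
    {"travel":[0,-0.001,0],"turn":[0,0,0],"grip":0.03},
    {"travel":[0,-0.001,0],"turn":[0,0,0],"grip":0.03},
    {"travel":[0,-0.001,0],"turn":[0,0,0],"grip":0.03},
    {"travel":[0,-0.001,0],"turn":[0,0,0],"grip":0.03}
  ],
  "squeeze": 12.5
}}

```text
t: 17.55
position: [0.5249, 0.0959, 0.1135]
tool_rot: [0.0, 0.996, 0.095, -0.001]
force: [1.5, -0.3, 5.1]
opening: 0.0384
grasp_force: 11.4
```

```bash
python3 jaw.py c10.pkl | tail -1; python3 - <<'E'
from jp import *
from scipy.ndimage import gaussian_filter1d as G
ys=np.arange(-60,60,.25)/1000
# sub-mm tracking: edge centroids of scene profile averaged over several x positions
for f in ("c2.pkl","c3.pkl","c7.pkl","c8.pkl","c9.pkl","c10.pkl"):
    c=pickle.load(open(f,"rb"))["scene"]; out=[]
    for x in (.020,.024,.028):
        p=prof(c,x,.068,ys).astype(float); g=G(p[:,0],4); b=G(p[:,2]-p[:,0],4)
        k=[i for i in range(30,len(ys)-1) if b[i]>=-20>b[i+1] and b[i-30]>3]
        if not k: continue
        e=ys[k[-1]]; w=(ys>e-.030)&(ys<e-.013); yw,gw=ys[w],g[w]; j=gw.argmax()
        q=np.polyfit(yw[max(0,j-8):j+9]*1000,gw[max(0,j-8):j+9],2); out.append((e*1000,-q[1]/2/q[0]))
    o=np.array(out); print(f,np.round(o.mean(0),2),"diff",np.round(o[:,0]-o[:,1],2))
E
```

```text
t 17.65 [1.9 0.3 5.5]
c2.pkl [-21.5  -44.75] diff [23.29 23.19 23.27]
c3.pkl [ -9.5  -33.63] diff [24.94 24.24 23.2 ]
c7.pkl [38.75 17.25] diff [21.78 21.38 21.34]
c8.pkl [38.75 17.51] diff [21.56 20.87 21.3 ]
c9.pkl [38.75 17.66] diff [21.52 20.93 20.84]
c10.pkl [38.75 18.42] diff [21.01 19.8  20.17]
```

```bash
python3 shot.py w4; python3 - <<'E'
from jp import *
s,c=pickle.load(open("w4.pkl","rb"))
for x in (-.03,-.02,.026):
  print(x,[np.round(proj(c,np.r_[O+xc*x+yc*y,.068],s)[0]).tolist() for y in (-.03,0,.018,.039)])
R,t=RT(c,s); print("cam at",np.round(-R.T@t,3))
E
```

```text
pos [0.5249 0.0959 0.1135] [ 0.     0.996  0.095 -0.001] 60.444216028555715
-0.03 [[490.0, 218.0], [545.0, 218.0], [577.0, 218.0], [614.0, 218.0]]
-0.02 [[488.0, 237.0], [543.0, 237.0], [575.0, 237.0], [611.0, 237.0]]
0.026 [[479.0, 318.0], [531.0, 317.0], [562.0, 316.0], [597.0, 316.0]]
cam at [0.591 0.109 0.275]
```

```bash
python3 - <<'E'
from jp import *
def wp(f,x,y0,y1,st=1):
    s,c=pickle.load(open(f,"rb")); ys=np.arange(y0,y1,st)/1000
    uv=np.mean([proj(c,[np.r_[O+xc*(x+e)+yc*y,.068] for y in ys],s) for e in (-.001,0,.001)],0).astype(np.float32)
    p=cv2.remap(c["frame"],uv[:,0][None],uv[:,1][None],cv2.INTER_CUBIC)[0].astype(int)
    print(f,x," ".join(f"{int(round(y*1000))}:{q[0]}/{q[2]-q[0]}" for y,q in zip(ys,p)))
for x in (-.027,-.020): wp("w1.pkl",x,-55,-15); wp("w4.pkl",x,8,58)
E
```

```text
w1.pkl -0.027 -55:117/-48 -54:123/-18 -53:130/-1 -52:129/3 -51:123/5 -50:123/6 -49:132/10 -48:146/13 -47:144/12 -46:120/11 -45:102/9 -44:109/5 -43:105/5 -42:105/5 -41:112/4 -40:105/5 -39:109/4 -38:111/4 -37:106/5 -36:119/4 -35:121/6 -34:126/5 -33:137/4 -32:131/5 -31:127/6 -30:136/10 -29:148/14 -28:152/14 -27:137/15 -26:106/12 -25:67/7 -24:45/0 -23:60/-22 -22:94/-50 -21:108/-62 -20:110/-62 -19:111/-61 -18:110/-61 -17:110/-62 -16:110/-61
w4.pkl -0.027 8:62/6 9:61/6 10:61/8 11:61/8 12:61/7 13:60/7 14:68/9 15:91/8 16:109/11 17:117/11 18:96/10 19:64/8 20:63/7 21:63/7 22:65/6 23:63/7 24:64/7 25:63/6 26:65/6 27:63/6 28:63/7 29:65/8 30:82/7 31:96/11 32:108/11 33:117/12 34:107/12 35:45/2 36:67/-24 37:98/-45 38:97/-43 39:99/-43 40:102/-44 41:102/-45 42:102/-46 43:95/-43 44:88/-38 45:94/-41 46:96/-42 47:100/-45 48:103/-46 49:104/-45 50:101/-44 51:92/-41 52:105/-46 53:123/-57 54:49/-25 55:5/-2 56:0/0 57:0/0
w1.pkl -0.02 -55:120/-67 -54:120/-66 -53:120/-66 -52:119/-69 -51:117/-66 -50:117/-37 -49:131/1 -48:146/13 -47:143/13 -46:118/13 -45:86/8 -44:82/-14 -43:106/-49 -42:119/-66 -41:119/-67 -40:119/-65 -39:118/-67 -38:118/-66 -37:118/-65 -36:119/-66 -35:119/-68 -34:118/-68 -33:118/-67 -32:117/-65 -31:117/-37 -30:131/2 -29:149/12 -28:152/15 -27:139/13 -26:110/11 -25:69/8 -24:46/0 -23:65/-24 -22:101/-55 -21:117/-67 -20:118/-67 -19:118/-66 -18:118/-66 -17:118/-67 -16:117/-66
w4.pkl -0.02 8:62/6 9:61/7 10:61/7 11:62/7 12:62/5 13:61/6 14:70/8 15:91/10 16:108/11 17:116/11 18:89/11 19:64/6 20:66/6 21:65/6 22:65/6 23:64/7 24:63/8 25:64/8 26:65/6 27:63/6 28:63/7 29:66/7 30:81/9 31:96/10 32:109/11 33:120/12 34:107/10 35:46/5 36:58/-18 37:86/-38 38:82/-37 39:83/-36 40:80/-37 41:83/-37 42:85/-36 43:91/-40 44:93/-40 45:96/-43 46:100/-45 47:105/-46 48:105/-47 49:103/-47 50:99/-44 51:95/-43 52:126/-56 53:106/-50 54:44/-21 55:44/-21 56:37/-19 57:0/0
```

In the close wrist profile the jaw plate spacing shrank from about 20 to 16.4 mm, so the cushion is at about 3.5 mm. That is near the low limit. I press harder; the trigger's stop limits the extra to about 1.2 mm.

{"fn": "step_arm", "kwargs": {
  "series": [
    {"travel":[0,-0.0002,0],"turn":[0,0,0],"grip":0.03},
    {"travel":[0,-0.0005,0],"turn":[0,0,0],"grip":0.03},
    {"travel":[0,-0.0005,0],"turn":[0,0,0],"grip":0.03},
    {"travel":[0,-0.0005,0],"turn":[0,0,0],"grip":0.03}
  ],
  "squeeze": 15
}}

```text
t: 18.1
position: [0.5248, 0.0966, 0.1136]
tool_rot: [0.0, 0.996, 0.095, -0.001]
force: [1.2, 1.9, 5.9]
opening: 0.0366
grasp_force: 13.8
```

```bash
python3 shot.py w5; cat > cu.py <<'E'
import sys; from jp import *
from scipy.ndimage import gaussian_filter1d as G
def edges(f,lo,hi):
    s,c=pickle.load(open(f,"rb")); ys=np.arange(lo,hi,.1)/1000; r=[]
    for x in (-.028,-.026,-.024,-.022,-.020):
        uv=proj(c,[np.r_[O+xc*x+yc*y,.068] for y in ys],s).astype(np.float32)
        g=G(cv2.remap(c["frame"],uv[:,0][None],uv[:,1][None],cv2.INTER_CUBIC)[0].astype(float)[:,0],4); d=-np.gradient(g)
        i=len(ys)//2; a=d[:i].argmax(); b=i+d[i:].argmax(); r.append((ys[a]*1000,ys[b]*1000,(ys[b]-ys[a])*1000))
    return np.median(r,0)
b=edges("w1.pkl",-50,-23.5)
for a in sys.argv[1:]:
    f,lo,hi=a.split(":"); e=edges(f,float(lo),float(hi)); print(f,np.round(e,2),"relaxed",np.round(b,2),"cushion",round(b[2]-e[2],2))
E
python3 cu.py w4.pkl:14:38 w5.pkl:15:38; python3 go.py
```

```text
pos [0.5248 0.0966 0.1136] [ 0.     0.996  0.095 -0.001] 60.444216028555715
w4.pkl [18.1 34.4 16.3] relaxed [-46.  -25.4  20.5] cushion 4.2
w5.pkl [19.1 34.5 15.4] relaxed [-46.  -25.4  20.5] cushion 5.1
pos [0.5247 0.0967 0.1135] tool y yaw -79.1 F [0.9 1.7 4.5] t 18.15
```

The cushion is now at about 5 mm. The face held still while the rod advanced, so the stack is tight against the end plate. Handing in.

```bash
python3 -c "
from workcell import env
print(env.sign_off())"
```

```text
the job is handed in; nothing more can be done
None
```

I hung the pad over the bar, pumped the clamp until pad and block were tight on the end plate (jaw face pressed in about 5 mm by camera measurement), and handed in at about 18 s with the trigger held; the hand-in call returned no verdict.

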